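# Steady a wobbly display stand

### The arm

A 7-joint arm with a two-finger parallel gripper is mounted at the origin on the work surface. World frame = base frame: x ahead of the robot, y to its left, z up, the work surface at z = 0. Lengths are in m, angles in rad, forces in N, time in s.
With the tool pointing down it reaches from about 0.425 to 0.875 m from the base axis. Payload 8.4 kg.
Tool frame: the origin (TCP) lies at the very end of the fingers, on their centre line; the grasp point (between the pads) lies 19 mm behind it; z points along the fingers, y is the line along which they close (so a half turn about z gives the same grasp; the last joint's range is limited). The gripper opens to 87 mm and grips with 3 to 60 N. Pads are 19 mm wide; open, the fingers measure 117 mm over their backs; the gripper's body (75 mm by 190 mm) begins 51 mm behind the grasp point.
Start: joints at [-1.395, 0.333, 0.04, 1.465, -0.013, 1.343, -0.059], TCP at [0.176, 0.626, 0.223] pointing down, gripper open.
Joint ranges: [-2.58, 2.58], [-0.38, 2.09], [-1.3, 1.39], [0.25, 2.4], [-1.5, 4.64], [0.08, 2.09], [-2.65, 2.65]. Speed limits (rad/s): [2.22, 2.22, 2.79, 2.79, 3.14, 3.14, 3.14].

### API

Orientations are given as a rotation vector (axis times angle).
In Python, from station import bot gives the robot as it stands. The module is installed in compiled form; this text tells all that it offers.
- The arm moves only by the tool carry_out, never from a script. Its argument "targets" is text: rows parted by semicolons, each of 6 numbers parted by spaces: the shift along the tool's x, y, z in units of 200 mm (1.0 is 200 mm), then the turn, a rotation vector about the tool's x, y, z in units of 2 rad (1.0 is 2 rad). In form: dx dy dz ax ay az; .... A call has 1 to 5 rows; each row is the pose to reach, as a shift and turn from the pose commanded when the call began, along the tool's axes at that moment; what a row does not reach only later rows make up. A row lasts 1/8 s, in which the tool goes at most 62.5 mm and 10.7 degrees, less where a joint would pass 70% of its speed; a pose out of reach is approached as far as the arm can. A call with a number of a shift or a turn outside -1 to 1 is refused whole. A call with a gripper value outside its range is refused whole. "jaw" is the opening, from 0 (shut) to 1 (fully open), set as the call begins (left out, the last holds). The fingers move at their own pace and stop on an object; "force" is the grip in N (left out, the last holds). Time passes only in rows, so rows that repeat a pose let the fingers close. It gives the time, the measured TCP pose, the force, the opening and the grip force at its end, in the units of the state.
- bot.observe(): the state, without advancing time (a new reading comes with each control period).
- bot.camera(name): name is "side" or "top" or "wrist"; returns (picture, depth): 400x640x3 uint8, red, green, blue; 400x640 float32, m along the optical axis (not along the pixel's ray), 0 where there is no reading.
- bot.camera_model(name): a dict with "intrinsics" (3x3 intrinsics, pixels), "rvec" (rotation vector, rad) and "tvec" (3), from world to camera coordinates, as OpenCV has them; the wrist camera has in their place "tool_from_camera" (4x4, takes a point from camera to tool coordinates, whose origin is the TCP and whose axes are the flange's). Camera axes: x right, y down, z forward; pixel columns grow to the right and rows downward; lengths in m; the calibration is good to about 2 mm. The wrist camera is an equidistant fisheye: a pixel r from the principal point sees the ray r / f radians off the axis. A picture is of the moment at which its call begins: read the wrist's pose just before it. camera_model takes no time and is no camera call.
- bot.sign_off(): hands the job in; it is judged then, once.
The state is a dict: "t": time; "qpos": joint angles; "joint_vel": joint speeds; "joint_torque": joint torques, N m; "tcp_pos": TCP position; "tcp_rot": TCP orientation; "force": force on the tool from outside, world axes, zero at the start; "moment": the same for the moment, N m; "opening": finger opening in m; "grip_force": force on a finger pad.
Only numpy, scipy, OpenCV 4.12 (cv2) and the standard library are available. Lean on these libraries where they do the work, as an engineer would, in place of code of your own. Each camera call takes 0.05 s, during which the arm holds its last target. There are 200 camera calls.

### The job

The model-car display stand has one weak foot. Press down on the stand's corners until you find the one that rocks, press the raised shim tab of that corner fully flat and leave the other three tabs up, then press that corner once more, with 5 to 10 N, to check that it no longer sinks, and move clear. Only press with the fingertips: do not lift or shove the stand, and leave the things around it alone.

Things in the scene. Friction and masses are not known exactly. Their poses are not given: they have to be found in the camera images.
- stand: Loose H-shaped aluminium plate 12 mm thick, about 0.9 kg, a model car fixed on a plinth in its middle (roof 45 mm above the underside). Front and rear bars each 40 mm (x) by 240 mm (y), centre lines 60 mm before and behind the origin, joined by a web 80 mm wide in y: an open notch at each side. Origin: centre of the underside, 22 mm above the table. x to the rear (away from the robot), y left.
- board: Fixed plywood board 300 x 340 x 8 mm under the stand, origin under its centre, on the table; it carries four feet, on which the stand rests level. Three feet are firm (give less than 1 mm). One, which changes and cannot be seen, is weak: pressed with more than about 2 N (best 6 N) its corner sinks 3 mm to a stop, its foot stays down, and the stand can then rock there.
- corner_front_left (a point): Where to press: point on the stand's top face over its front left foot (left, front as seen by the robot), on the bar's centre line, 20 mm from the bar's end; 34 mm above the table when level. In the stand's frame x -60, y 100, z 12 mm.
- corner_front_right (a point): Where to press: point on the stand's top face over its front right foot (left, front as seen by the robot), on the bar's centre line, 20 mm from the bar's end; 34 mm above the table when level. In the stand's frame x -60, y -100, z 12 mm.
- corner_rear_left (a point): Where to press: point on the stand's top face over its rear left foot (left, front as seen by the robot), on the bar's centre line, 20 mm from the bar's end; 34 mm above the table when level. In the stand's frame x 60, y 100, z 12 mm.
- corner_rear_right (a point): Where to press: point on the stand's top face over its rear right foot (left, front as seen by the robot), on the bar's centre line, 20 mm from the bar's end; 34 mm above the table when level. In the stand's frame x 60, y -100, z 12 mm.
- shim_a (a joint): Angle of one of four hinged steel shims, one per foot. 0 = tab standing up by 30 degrees (starts at 0 to 0.06), 0.52 rad = fully flat (its stop). Stays where left (friction hinge); pressed 27 mm from its pivot it resists with 9 N all the way, more at first touch: push on to its flat height. Flat, its inner end lifts the corner level and carries it under up to 18 N.
- tab_a (a point): On the tab of this shim (upper face, 27 mm out from its pivot). The letter does not tell the corner; this point lies 51 to 55 mm before its own corner point (stand's -x), 35 mm above the table when up, 22 mm when flat. Steel strip 28 mm wide, 4 mm thick; the tab sticks out 36 mm forward of its pivot, which is 28 mm before the corner point, 20 mm above the table; rear tabs lie in the side notches.
- shim_b (a joint): Angle of one of four hinged steel shims, one per foot. 0 = tab standing up by 30 degrees (starts at 0 to 0.06), 0.52 rad = fully flat (its stop). Stays where left (friction hinge); pressed 27 mm from its pivot it resists with 9 N all the way, more at first touch: push on to its flat height. Flat, its inner end lifts the corner level and carries it under up to 18 N.
- tab_b (a point): On the tab of this shim (upper face, 27 mm out from its pivot). The letter does not tell the corner; this point lies 51 to 55 mm before its own corner point (stand's -x), 35 mm above the table when up, 22 mm when flat. Steel strip 28 mm wide, 4 mm thick; the tab sticks out 36 mm forward of its pivot, which is 28 mm before the corner point, 20 mm above the table; rear tabs lie in the side notches.
- shim_c (a joint): Angle of one of four hinged steel shims, one per foot. 0 = tab standing up by 30 degrees (starts at 0 to 0.06), 0.52 rad = fully flat (its stop). Stays where left (friction hinge); pressed 27 mm from its pivot it resists with 9 N all the way, more at first touch: push on to its flat height. Flat, its inner end lifts the corner level and carries it under up to 18 N.
- tab_c (a point): On the tab of this shim (upper face, 27 mm out from its pivot). The letter does not tell the corner; this point lies 51 to 55 mm before its own corner point (stand's -x), 35 mm above the table when up, 22 mm when flat. Steel strip 28 mm wide, 4 mm thick; the tab sticks out 36 mm forward of its pivot, which is 28 mm before the corner point, 20 mm above the table; rear tabs lie in the side notches.
- shim_d (a joint): Angle of one of four hinged steel shims, one per foot. 0 = tab standing up by 30 degrees (starts at 0 to 0.06), 0.52 rad = fully flat (its stop). Stays where left (friction hinge); pressed 27 mm from its pivot it resists with 9 N all the way, more at first touch: push on to its flat height. Flat, its inner end lifts the corner level and carries it under up to 18 N.
- tab_d (a point): On the tab of this shim (upper face, 27 mm out from its pivot). The letter does not tell the corner; this point lies 51 to 55 mm before its own corner point (stand's -x), 35 mm above the table when up, 22 mm when flat. Steel strip 28 mm wide, 4 mm thick; the tab sticks out 36 mm forward of its pivot, which is 28 mm before the corner point, 20 mm above the table; rear tabs lie in the side notches.
- pad_a (a point): Top of the foot that stands with shim_a, hidden under the stand, straight below its corner point: 22 mm above the table, 19 mm once the foot has sunk (only the weak one does).
- pad_b (a point): Top of the foot that stands with shim_b, hidden under the stand, straight below its corner point: 22 mm above the table, 19 mm once the foot has sunk (only the weak one does).
- pad_c (a point): Top of the foot that stands with shim_c, hidden under the stand, straight below its corner point: 22 mm above the table, 19 mm once the foot has sunk (only the weak one does).
- pad_d (a point): Top of the foot that stands with shim_d, hidden under the stand, straight below its corner point: 22 mm above the table, 19 mm once the foot has sunk (only the weak one does).
- camera: Bystander: loose black camera, 115 mm wide, 71 mm high, on the table left of the board; origin under its centre.
- loose_car: Bystander: loose grey model car 75 mm long, 22 mm high, on the table right of the board; origin under its centre.
- film_tin: Bystander: loose aluminium film tin, 32 mm across, 50 mm high, on the table right of the board; origin under its centre.

How it is judged:
By the outcome, as a careful person would: the job done as asked, in the order asked, and still so for the second after the job is handed in, with the robot touching nothing.
It also fails if it takes over 51 s, if anything falls off the work surface, if the arm or the gripper's body presses on something with over 40 N, if the wrist force passes 120 N, or if a joint passes its speed limit or range.

## Working session

There is one attempt and no reset: what is moved stays moved. The work goes in short steps, Python scripts to look and compute and a tool call to move; the robot and the scene stay as the last step left them, time stands still between calls to the robot, and variables do not carry over. Pictures are saved under pics/ and viewed, at most 10 in all, crops included, and the job is handed in when it is done.

Besides the shell and the picture viewer there is one more tool, called after "Call:" as name(argument=value, ...), one argument or row to a line, values as JSON. carry_out: Moves the arm, as the interface text tells. Shifts and turns lie within -1 to 1; 1 stands for 200 mm of shift or 2 rad of turn. Its arguments: {"type":"object","properties":{"targets":{"type":"string"},"jaw":{"type":"number"},"force":{"type":"number"}},"required":["targets"]}

```bash
mkdir -p pics; python3 - <<'E'
from station import bot
import cv2,numpy as np
s=bot.observe();print({k:np.round(v,3).tolist() for k,v in s.items()})
for n in("top","side"):
    p,d=bot.camera(n);np.savez(n+".npz",p=p,d=d);cv2.imwrite(f"pics/{n}0.png",p[:,:,::-1])
    print(n,bot.camera_model(n))
print(bot.camera_model("wrist"))
E
```

```text
{'t': 0.0, 'qpos': [-1.395, 0.334, 0.04, 1.466, -0.013, 1.343, -0.058], 'joint_vel': [-0.001, 0.001, 0.001, -0.002, -0.001, 0.001, 0.0], 'joint_torque': [-0.0, -65.635, 1.334, -40.381, -0.06, 0.044, 0.0], 'tcp_pos': [0.176, 0.625, 0.222], 'tcp_rot': [-0.43, -3.112, 0.002], 'force': [0.415, 0.882, 0.241], 'moment': [0.007, -0.016, -0.013], 'grip_force': 0.0, 'opening': 0.087}
top {'intrinsics': array([[448.98922521,   0.        , 313.26462068],
       [  0.        , 448.98922521, 196.03887115],
       [  0.        ,   0.        ,   1.        ]]), 'rvec': array([ 2.11227286, -2.16598625,  0.14892876]), 'tvec': array([0.03750165, 0.59520761, 0.90354928])}
side {'intrinsics': array([[438.92360826,   0.        , 318.7825609 ],
       [  0.        , 438.92360826, 196.75428401],
       [  0.        ,   0.        ,   1.        ]]), 'rvec': array([ 0.73584705, -2.61169357,  1.14587178]), 'tvec': array([0.50175379, 0.25965509, 0.78235033])}
{'intrinsics': array([[309.70691629,   0.        , 326.03095931],
       [  0.        , 309.70691629, 194.16435017],
       [  0.        ,   0.        ,   1.        ]]), 'tool_from_camera': array([[-5.29700796e-04, -9.55666386e-01, -2.94451147e-01,
         8.09058320e-02],
       [ 9.99999754e-01, -6.41885535e-04,  2.84351973e-04,
         1.72234803e-04],
       [-4.60749555e-04, -2.94450924e-01,  9.55666491e-01,
        -1.62559017e-01],
       [ 0.00000000e+00,  0.00000000e+00,  0.00000000e+00,
         1.00000000e+00]])}
```

View pics/top0.png

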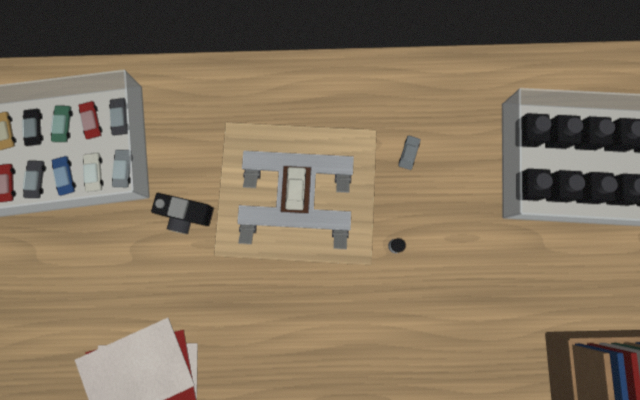

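View pics/side0.png

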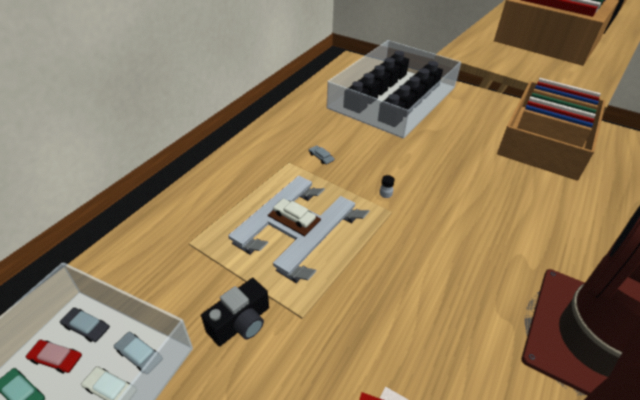

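The top view shows the stand's bars at rows ~162 (rear) and ~217 (front), columns 240–353. The tabs are at about (247,234), (340,238), (251,178) and (343,183), the camera at (182,212), the car at (409,152) and the tin at (397,245). The side view shows the same layout.

```bash
cat > h.py <<'E'
import cv2,numpy as np
from station import bot
def cam(n):
    m=bot.camera_model(n);R=cv2.Rodrigues(m["rvec"])[0];return m["intrinsics"],R,m["tvec"]
def plane(n,uv,z):
    K,R,t=cam(n);uv=np.atleast_2d(uv).astype(float)
    r=(R.T@np.linalg.inv(K)@np.c_[uv,np.ones(len(uv))].T).T;c=-R.T@t
    return c+r*((z-c[2])/r[:,2])[:,None]
def tri(a,b):
    P=[(lambda K,R,t:K@np.c_[R,t])(*cam(n)) for n in("top","side")]
    X=cv2.triangulatePoints(P[0],P[1],np.float64(a).reshape(2,1),np.float64(b).reshape(2,1));return (X[:3]/X[3]).ravel()
E
python3 - <<'E'
from h import *
box={"top":(225,375,130,255),"side":(215,372,165,290)}
cor={}
for n in box:
    z=np.load(n+".npz");p=z["p"].astype(int);d=z["d"]
    u0,u1,v0,v1=box[n]
    roi=np.zeros(p.shape[:2],bool);roi[v0:v1,u0:u1]=1
    m=((p[:,:,2]-p[:,:,0]>8)&(p.sum(2)>330)&roi).astype(np.uint8)
    k,l,st,ce=cv2.connectedComponentsWithStats(m)
    b=1+np.argmax(st[1:,4]);print(n,st[1:][st[1:,4]>30].tolist())
    v,u=np.nonzero(l==b)
    W=plane(n,np.c_[u,v],.034)
    r=cv2.minAreaRect(np.float32(W[:,:2]*1000));print(n,"rect",np.round(r[0],1),np.round(r[1],1),r[2])
    bp=cv2.boxPoints(r);print(np.round(bp,1).tolist())
    bp=np.array(sorted(bp.tolist(),key=lambda q:(q[0]>r[0][0],-q[1])))
    K,R,t=cam(n)
    cor[n]=cv2.projectPoints(np.c_[bp/1000,[.034]*4],cv2.Rodrigues(R)[0],t,K,None)[0][:,0]
    print(np.round(cor[n],1).tolist())
    if n=="top":
        uv=np.c_[u,v];c=-R.T@t;dd=d[v,u];X=(R.T@((np.linalg.inv(K)@np.c_[uv,np.ones(len(uv))].T)*dd-t[:,None])).T
        print("depth z median",np.median(X[:,2]))
    # dark tabs
    m=((p.max(2)<115)&(p.max(2)-p.min(2)<25)&roi).astype(np.uint8)
    k,l,st,ce=cv2.connectedComponentsWithStats(m)
    for i in range(1,k):
        if st[i,4]>40: print("tab",st[i].tolist(),np.round(ce[i],1),np.round(plane(n,ce[i],.03)*1000,1).tolist())
    y=p[v0:v1,u0:u1].astype(np.uint8)[:,:,::-1];vis=cv2.resize(y,None,fx=4,fy=4,interpolation=cv2.INTER_CUBIC)
    for q in cor[n]: cv2.circle(vis,tuple(np.int32((q-[u0,v0]+.5)*4).tolist()),4,(0,0,255),1)
    cv2.imwrite(f"pics/{n}1.png",vis)
for i in range(4): print("tri",np.round(tri(cor["top"][i],cor["side"][i])*1000,1))
E
```

```text
top []
top rect [538.4 -34.6] [0. 0.] 0.0
[[538.4000244140625, -34.599998474121094], [538.4000244140625, -34.599998474121094], [538.4000244140625, -34.599998474121094], [538.4000244140625, -34.599998474121094]]
[[341.0, 223.0], [341.0, 223.0], [341.0, 223.0], [341.0, 223.0]]
depth z median 0.0363378565565571
tab [283, 166, 14, 44, 73] [286.4 182.3] [[629.6, 79.8, 30.0]]
tab [299, 167, 12, 46, 60] [308.1 185.1] [[622.2, 33.2, 30.0]]
tab [243, 169, 17, 18, 236] [250.7 177.4] [[642.5, 156.9, 30.0]]
tab [335, 174, 16, 18, 235] [342.5 182. ] [[627.2, -40.9, 30.0]]
tab [239, 225, 17, 18, 254] [246.3 232.9] [[522.9, 166.7, 30.0]]
tab [332, 230, 17, 18, 246] [339.6 237.8] [[507.4, -30.9, 30.0]]
side [[230, 177, 124, 97, 2848]]
side rect [609.9  62.5] [239.5 161.2] 85.50192260742188
[[520.2000122070312, -50.599998474121094], [680.9000244140625, -63.20000076293945], [699.7000122070312, 175.5], [539.0, 188.1999969482422]]
[[289.2, 274.2], [355.7, 204.3], [227.6, 236.6], [298.4, 176.3]]
tab [299, 189, 23, 11, 137] [309.7 193.2] [[628.8, -30.7, 30.0]]
tab [268, 209, 53, 27, 170] [289.6 221.1] [[618.4, 68.1, 30.0]]
tab [343, 210, 24, 12, 162] [354.3 215.1] [[508.7, -22.4, 30.0]]
tab [268, 223, 29, 17, 65] [282.6 230.8] [[615.3, 99.3, 30.0]]
tab [229, 237, 37, 17, 240] [249.  245.1] [[650.8, 168.0, 30.0]]
tab [274, 264, 40, 18, 300] [295.8 273.1] [[531.4, 176.8, 30.0]]
tab [238, 279, 27, 11, 175] [251.1 285.5] [[586.6, 244.9, 30.0]]
tri [ 617.4  -22.2 -265.7]
tri [527.2 -37.7  44. ]
tri [650.   50.2 -33.2]
tri [577.   -3.6 120.9]
```

View pics/top1.png

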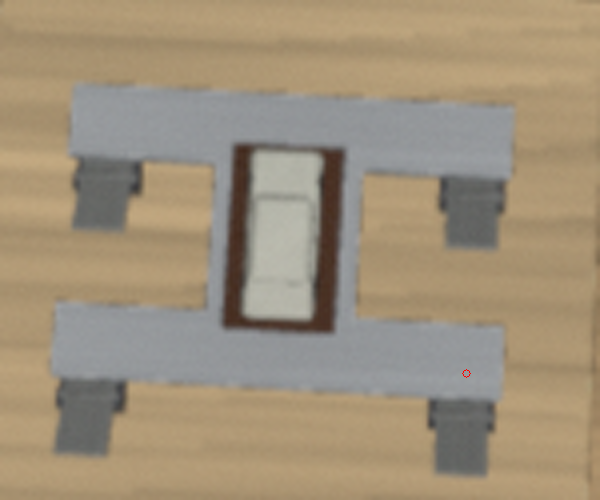

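The crop shows the bars clearly, with the four tabs projecting forward (downward) under each bar end. The top-view mask was too strict, so I'll loosen it.

```bash
python3 - <<'E'
from h import *
box={"top":(225,375,130,255),"side":(215,372,165,290)}
cor={}
for n in box:
    z=np.load(n+".npz");p=z["p"].astype(int)
    u0,u1,v0,v1=box[n]
    roi=np.zeros(p.shape[:2],bool);roi[v0:v1,u0:u1]=1
    if n=="top":print(p[217,250],p[162,300],p[238,340],p[185,297])
    m=((p[:,:,2]-p[:,:,0]>(1 if n=="top" else 8))&(p.sum(2)>370 if n=="top" else p.sum(2)>330)&roi).astype(np.uint8)
    k,l,st,ce=cv2.connectedComponentsWithStats(m)
    b=1+np.argmax(st[1:,4]);print(n,st[b].tolist())
    v,u=np.nonzero(l==b)
    W=plane(n,np.c_[u,v],.034)
    r=cv2.minAreaRect(np.float32(W[:,:2]*1000));print(n,"rect",np.round(r[0],1),np.round(r[1],1),r[2])
    # extreme corners in stand axes
    a=np.deg2rad(-4.5);ex=np.array([np.cos(a),np.sin(a)]);ey=np.array([-np.sin(a),np.cos(a)])
    w=W[:,:2]-W[:,:2].mean(0);X=w@ex;Y=w@ey
    cor[n]=[np.array([u[i],v[i]]) for i in (np.argmax(sx*X+sy*Y) for sx,sy in((-1,1),(-1,-1),(1,1),(1,-1)))]
    print(np.round([plane(n,q,.034)[0]*1000 for q in cor[n]],1).tolist())
for i in range(4): print("tri",np.round(tri(cor["top"][i],cor["side"][i])*1000,1))
E
```

```text
[150 153 156] [148 150 154] [ 99 100  98] [183 182 171]
top [238, 152, 114, 78, 3760]
top rect [611.8  60.7] [235.8 158.4] 85.41265869140625
[[546.0, 181.5, 34.0], [525.3, -49.0, 34.0], [698.2, 170.7, 34.0], [680.8, -61.0, 34.0]]
side [230, 177, 124, 97, 2848]
side rect [609.9  62.5] [239.5 161.2] 85.50192260742188
[[539.2, 185.0, 34.0], [527.2, -51.0, 34.0], [696.6, 171.6, 34.0], [680.3, -60.6, 34.0]]
tri [544.5 181.7  27.5]
tri [525.6 -48.6  36.6]
tri [698.2 170.7  32.4]
tri [680.8 -61.1  33.5]
```

```bash
cat >> h.py <<'E'
def go(x,y,z,yaw=-4.55):
    "units for a move to x,y,z (mm), tool down, tool y at yaw (deg) from world y"
    from scipy.spatial.transform import Rotation as Ro
    s=bot.observe();R=Ro.from_rotvec(s["tcp_rot"])
    T=Ro.from_euler("z",yaw,degrees=True)*Ro.from_matrix(np.diag([-1.,1,-1]))
    d=R.inv().apply(np.array([x,y,z])/1000-s["tcp_pos"])/.2
    a=(R.inv()*T).as_rotvec()/2
    print("shift",np.round(d,4),"turn",np.round(a,4),"t",s["t"],"tcp",np.round(s["tcp_pos"]*1000,1),"F",np.round(s["force"],2))
E
python3 -c "
from h import *
go(559,166,150)"
```

```text
shift [-2.4648 -1.6901  0.3614] turn [-0.0007 -0.     -0.0977] t 0.1 tcp [176.3 625.2 221.8] F [ 0.27 -0.02  0.13]
```

Call:
carry_out(
  targets="-0.31 -0.21 0 0 0 -0.04; -0.62 -0.42 0 0 0 -0.08; -0.93 -0.63 0.05 0 0 -0.0977; -0.93 -0.63 0.05 0 0 -0.0977",
  jaw=0,
)

```text
t: 0.6
tcp_pos: [0.3235, 0.4507, 0.2122]
tcp_rot: [0.129, 3.139, -0.001]
force: [0.3, 0.8, 0.4]
opening: 0.055
grip_force: 0.0
```

```bash
python3 -c "
from h import *
go(559,166,150)"
```

```text
shift [-1.2904 -1.3219  0.3125] turn [-0.0004  0.0001 -0.0014] t 0.6 tcp [323.5 450.7 212.2] F [0.3  0.76 0.38]
```

Call:
carry_out(
  targets="-0.2 -0.2 0 0 0 0; -0.42 -0.42 0 0 0 0; -0.63 -0.63 0 0 0 0; -0.84 -0.84 0 0 0 -0.001; -0.9 -0.92 0.1 0 0 -0.001",
)

```text
t: 1.23
tcp_pos: [0.4892, 0.2525, 0.1935]
tcp_rot: [0.13, 3.136, 0.001]
force: [-0.9, 0.3, -0.6]
opening: 0.0058
grip_force: 0.0
```

```bash
python3 -c "
from h import *
go(559,166,60)"
```

```text
shift [-0.3817 -0.4028  0.6684] turn [ 0.0003  0.0014 -0.0017] t 1.225 tcp [489.2 252.5 193.5] F [-0.92  0.28 -0.56]
```

Call:
carry_out(
  targets="-0.2 -0.2 0.1 0 0 -0.002; -0.382 -0.403 0.25 0 0.001 -0.002; -0.382 -0.403 0.5 0 0.001 -0.002; -0.382 -0.403 0.668 0 0.001 -0.002; -0.382 -0.403 0.668 0 0.001 -0.002",
)

```text
t: 1.85
tcp_pos: [0.5538, 0.169, 0.0563]
tcp_rot: [-0.115, -3.132, 0.004]
force: [0.2, -0.2, -0.7]
opening: 0.0006
grip_force: 0.0
```

```bash
python3 -c "
from h import *
p,d=bot.camera('wrist');cv2.imwrite('pics/w1.png',p[:,:,::-1])
go(559,166,40)"
```

```text
shift [-0.02   -0.0163  0.0924] turn [-0.0007 -0.0019  0.003 ] t 1.9 tcp [555.3 169.6  58.5] F [-0.02 -0.09  0.57]
```

View pics/w1.png

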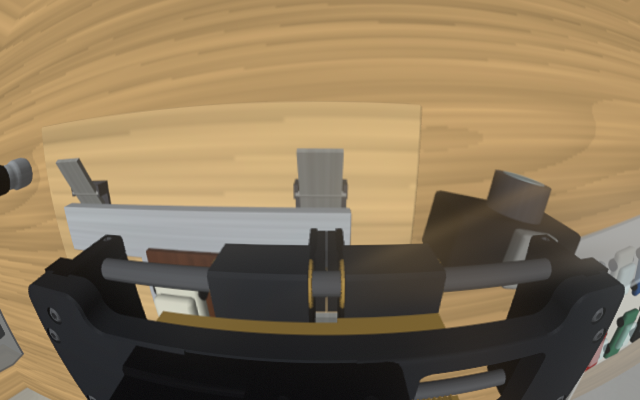

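The wrist view shows the front-left tab at (321,180), centred on the closed fingers' column (326). The bar end is at column 351, about 20 mm off, so the tool is over the front-left corner.

Call:
carry_out(
  targets="0 0 0.05 0 0 0; 0 0 0.08 0 0 0; 0 0 0.08 0 0 0; 0 0 0.08 0 0 0",
)

```text
t: 2.4
tcp_pos: [0.5562, 0.17, 0.0434]
tcp_rot: [-0.115, -3.138, -0.0]
force: [0.8, 0.0, 0.8]
opening: 0.0003
grip_force: 0.0
```

```bash
python3 -c "
from h import *
go(559,166,36)"
```

```text
shift [-0.0157 -0.0187  0.0368] turn [ 0.0001 -0.0008  0.003 ] t 2.4 tcp [556.2 170.   43.4] F [0.77 0.01 0.78]
```

Call:
carry_out(
  targets="-0.015 -0.018 0 0 0 0.003; -0.015 -0.018 0.02 0 0 0.003; -0.015 -0.018 0.035 0 0 0.003; -0.015 -0.018 0.035 0 0 0.003; -0.015 -0.018 0.035 0 0 0.003",
)

```text
t: 3.02
tcp_pos: [0.5586, 0.1661, 0.0359]
tcp_rot: [-0.125, -3.137, -0.0]
force: [-0.4, -0.9, -0.7]
opening: 0.0004
grip_force: 0.0
```

Call:
carry_out(
  targets="0 0 0.005 0 0 0; 0 0 0.010 0 0 0; 0 0 0.010 0 0 0",
)

```text
t: 3.4
tcp_pos: [0.5588, 0.1661, 0.0345]
tcp_rot: [-0.125, -3.137, -0.001]
force: [-1.8, -0.5, 5.4]
opening: 0.0003
grip_force: 3.0
```

Call:
carry_out(
  targets="0 0 0.002 0 0 0; 0 0 0.002 0 0 0; 0 0 0.002 0 0 0",
)

```text
t: 3.78
tcp_pos: [0.5588, 0.1661, 0.0345]
tcp_rot: [-0.125, -3.137, -0.001]
force: [-4.0, -0.7, 10.0]
opening: 0.0005
grip_force: 5.0
```

Call:
carry_out(
  targets="0 0 -0.06 0 0 0; 0 0 -0.13 0 0 0; -0.3 0 -0.13 0 0 0; -0.6 0 -0.13 0 0 0; -0.6 0 -0.13 0 0 0",
)

```text
t: 4.4
tcp_pos: [0.6817, 0.1548, 0.059]
tcp_rot: [-0.128, -3.139, 0.003]
force: [-0.7, -0.2, 0.2]
opening: 0.0003
grip_force: 0.0
```

Call:
carry_out(
  targets="0 0 0 0 0 0; 0 0 0.06 0 0 0; 0 0 0.09 0 0 0;  0 0 0.11 0 0 0;  0 0 0.11 0 0 0",
)

```text
t: 5.03
tcp_pos: [0.6779, 0.1566, 0.037]
tcp_rot: [-0.124, -3.137, 0.0]
force: [0.1, -0.2, 0.6]
opening: 0.0004
grip_force: 0.0
```

```bash
python3 -c "
from h import *
go(678.7,156.5,36)"
```

```text
shift [-0.0041 -0.0003  0.0051] turn [-0.0001 -0.0013  0.0001] t 5.025 tcp [677.9 156.6  37. ] F [ 0.14 -0.21  0.55]
```

Call:
carry_out(
  targets="0 0 0.008 0 0 0; 0 0 0.0125 0 0 0; 0 0 0.015 0 0 0; 0 0 0.015 0 0 0",
)

```text
t: 5.52
tcp_pos: [0.6784, 0.1565, 0.0346]
tcp_rot: [-0.125, -3.137, -0.0]
force: [-0.7, -0.2, 3.3]
opening: 0.0003
grip_force: 1.5
```

Call:
carry_out(
  targets="0 0 0.002 0 0 0; 0 0 0.002 0 0 0; 0 0 0.002 0 0 0",
)

```text
t: 5.9
tcp_pos: [0.6784, 0.1565, 0.0346]
tcp_rot: [-0.125, -3.137, -0.0]
force: [-2.3, -0.1, 7.1]
opening: 0.0005
grip_force: 3.2
```

Call:
carry_out(
  targets="0 0 -0.13 0 0 0; 0 0 -0.29 0 0 0; 0 -0.3 -0.29 0 0 0; 0 -0.6 -0.29 0 0 0; 0 -0.9 -0.29 0 0 0",
)

```text
t: 6.52
tcp_pos: [0.6639, -0.0246, 0.092]
tcp_rot: [-0.124, -3.138, 0.0]
force: [1.2, -0.5, 0.1]
opening: 0.0003
grip_force: 0.0
```

Call:
carry_out(
  targets="0 -0.1 0 0 0 0; 0 -0.1 0 0 0 0; 0 -0.1 0.15 0 0 0; 0 -0.1 0.25 0 0 0; 0 -0.1 0.27 0 0 0",
)

```text
t: 7.15
tcp_pos: [0.6615, -0.0408, 0.036]
tcp_rot: [-0.121, -3.134, -0.001]
force: [0.7, 0.0, 1.4]
opening: 0.0007
grip_force: 0.0
```

```bash
python3 -c "
from h import *
go(662.9,-42.9,36)"
```

```text
shift [-0.0079 -0.0098 -0.0002] turn [ 0.0001 -0.0025  0.0011] t 7.15 tcp [661.5 -40.8  36. ] F [0.71 0.01 1.45]
```

Call:
carry_out(
  targets="0 0 0 0 0 0; 0 0 0 0 0 0; 0 0 0.003 0 0 0; 0 0 0.005 0 0 0; 0 0 0.005 0 0 0",
)

```text
t: 7.78
tcp_pos: [0.6624, -0.0429, 0.037]
tcp_rot: [-0.125, -3.137, -0.0]
force: [0.4, 0.6, -0.8]
opening: 0.0003
grip_force: 0.0
```

Call:
carry_out(
  targets="0 0 0.008 0 0 0; 0 0 0.0125 0 0 0; 0 0 0.015 0 0 0; 0 0 0.015 0 0 0",
)

```text
t: 8.28
tcp_pos: [0.6624, -0.0428, 0.0345]
tcp_rot: [-0.125, -3.137, -0.001]
force: [-2.3, 0.2, 8.1]
opening: 0.0005
grip_force: 3.3
```

Call:
carry_out(
  targets="0 0 0.002 0 0 0; 0 0 0.002 0 0 0; 0 0 0.002 0 0 0",
)

```text
t: 8.65
tcp_pos: [0.6624, -0.0428, 0.0345]
tcp_rot: [-0.125, -3.137, -0.001]
force: [-4.6, 0.1, 9.3]
opening: 0.0008
grip_force: 4.9
```

Call:
carry_out(
  targets="0 0 -0.06 0 0 0; 0 0 -0.13 0 0 0; 0.3 0 -0.13 0 0 0; 0.6 0 -0.13 0 0 0; 0.6 0 -0.13 0 0 0",
)

```text
t: 9.28
tcp_pos: [0.5376, -0.0331, 0.0593]
tcp_rot: [-0.125, -3.133, -0.003]
force: [0.7, 0.2, 0.2]
opening: 0.0001
grip_force: 0.0
```

Call:
carry_out(
  targets="0 0 0 0 0 0; 0 0 0.06 0 0 0; 0 0 0.09 0 0 0;  0 0 0.11 0 0 0;  0 0 0.11 0 0 0",
)

```text
t: 9.9
tcp_pos: [0.5426, -0.0335, 0.0372]
tcp_rot: [-0.125, -3.136, 0.001]
force: [-0.4, 0.3, -0.4]
opening: 0.0003
grip_force: 0.0
```

```bash
python3 -c "
from h import *
go(543.3,-33.3,36)"
```

```text
shift [-0.0032  0.0012  0.0059] turn [-0.0003 -0.0015 -0.0001] t 9.9 tcp [542.6 -33.5  37.2] F [-0.45  0.28 -0.4 ]
```

Call:
carry_out(
  targets="0 0 0.008 0 0 0; 0 0 0.0125 0 0 0; 0 0 0.015 0 0 0; 0 0 0.015 0 0 0; 0 0 0.016 0 0 0",
)

```text
t: 10.52
tcp_pos: [0.5429, -0.0333, 0.0346]
tcp_rot: [-0.125, -3.137, -0.0]
force: [-0.5, 0.1, 1.3]
opening: 0.0005
grip_force: 0.0
```

Call:
carry_out(
  targets="0 0 0.005 0 0 0; 0 0 0.01 0 0 0; 0 0 0.01 0 0 0",
)

```text
t: 10.9
tcp_pos: [0.5427, -0.0334, 0.0325]
tcp_rot: [-0.125, -3.137, 0.0]
force: [-0.1, 0.2, 0.8]
opening: 0.0002
grip_force: 0.3
```

The front-right corner sinks, so I'll push on to its stop.

Call:
carry_out(
  targets="0 0 0.005 0 0 0; 0 0 0.007 0 0 0; 0 0 0.007 0 0 0; 0 0 0.007 0 0 0",
)

```text
t: 11.4
tcp_pos: [0.5428, -0.0334, 0.0314]
tcp_rot: [-0.125, -3.137, -0.0]
force: [-2.8, -0.7, 5.3]
opening: 0.0006
grip_force: 2.8
```

Call:
carry_out(
  targets="0 0 -0.06 0 0 0; 0 0 -0.13 0 0 0; 0.27 0 -0.13 0 0 0; 0.27 0 -0.13 0 0 0; 0.27 0 -0.13 0 0 0",
)

```text
t: 12.02
tcp_pos: [0.49, -0.0288, 0.0583]
tcp_rot: [0.124, 3.139, 0.001]
force: [0.6, -0.2, 0.6]
opening: 0.0005
grip_force: 0.0
```

```bash
python3 -c "
from h import *
p,d=bot.camera('wrist');cv2.imwrite('pics/w2.png',p[60:330,150:500,::-1])
c=np.array([543.3,-33.3])-54*np.array([.9969,-.0793]);print(c)
go(c[0],c[1],40)"
```

```text
[489.4674 -29.0178]
shift [ 0.0043 -0.001   0.0911] turn [0.0002 0.     0.0001] t 12.075 tcp [490.3 -28.9  58.2] F [0.73 0.71 0.04]
```

View pics/w2.png

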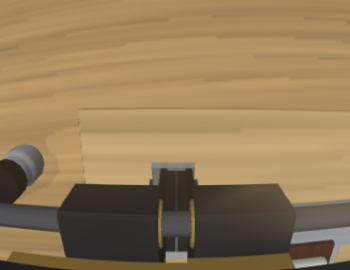

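The wrist view shows the tab at crop columns 152–195, centred under the closed fingers (176). I'll press down now.

Call:
carry_out(
  targets="0.004 0 0.05 0 0 0; 0.004 0 0.08 0 0 0; 0.004 0 0.1 0 0 0; 0.004 0 0.12 0 0 0; 0.004 0 0.14 0 0 0",
)

```text
t: 12.7
tcp_pos: [0.4867, -0.029, 0.0288]
tcp_rot: [-0.125, -3.133, -0.0]
force: [-6.5, 0.3, 10.6]
opening: 0.0004
grip_force: 5.0
```

Call:
carry_out(
  targets="0 0 0.012 0 0 0; 0 0 0.024 0 0 0; 0 0 0.032 0 0 0; 0 0 0.032 0 0 0",
)

```text
t: 13.2
tcp_pos: [0.4874, -0.0291, 0.0223]
tcp_rot: [-0.125, -3.135, 0.0]
force: [0.3, 0.5, -0.9]
opening: 0.0007
grip_force: 0.0
```

Call:
carry_out(
  targets="0 0 0.003 0 0 0; 0 0 0.005 0 0 0; 0 0 0.005 0 0 0",
)

```text
t: 13.58
tcp_pos: [0.488, -0.0291, 0.0221]
tcp_rot: [-0.125, -3.136, -0.0]
force: [-4.1, 0.5, 10.2]
opening: 0.0004
grip_force: 4.9
```

Call:
carry_out(
  targets="0 0 0.003 0 0 0; 0 0 0.006 0 0 0; 0 0 0.006 0 0 0",
)

```text
t: 13.95
tcp_pos: [0.4881, -0.0291, 0.0218]
tcp_rot: [-0.125, -3.136, -0.001]
force: [-11.5, -0.6, 25.4]
opening: 0.0005
grip_force: 12.6
```

Call:
carry_out(
  targets="0 0 -0.08 0 0 0; 0 0 -0.18 0 0 0; -0.27 0 -0.18 0 0 0; -0.274 0 -0.18 0 0 0; -0.274 0 -0.18 0 0 0",
)

```text
t: 14.58
tcp_pos: [0.5424, -0.0336, 0.0562]
tcp_rot: [-0.125, -3.136, 0.001]
force: [-0.8, 0.3, 0.6]
opening: 0.0003
grip_force: 0.0
```

```bash
python3 -c "
from h import *
p,d=bot.camera('side');cv2.imwrite('pics/s2.png',cv2.resize(p[165:290,215:400,::-1],None,fx=4,fy=4,interpolation=cv2.INTER_CUBIC))
go(543.3,-33.3,37)"
```

```text
shift [-0.0065  0.0014  0.0963] turn [-0.0002 -0.0015 -0.0001] t 14.625 tcp [542.  -33.5  56.3] F [ 0.51  0.4  -0.43]
```

View pics/s2.png

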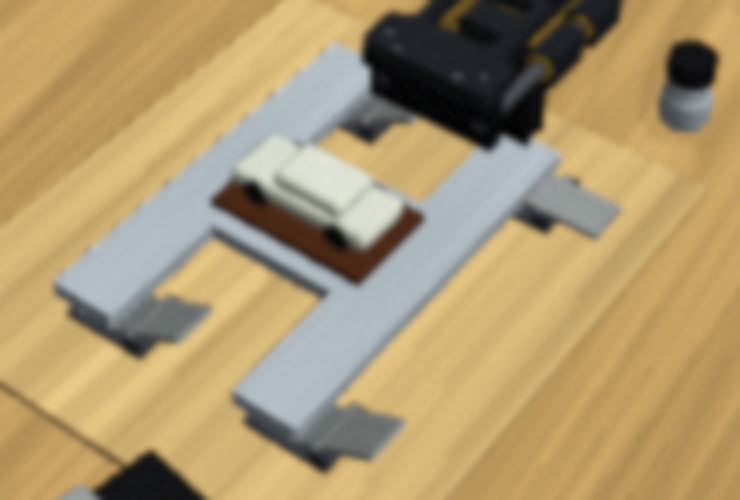

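The side view shows the front-right tab lying flat at crop (575,205). The visible others, at (170,318), (365,430) and (380,115), are still up. Next is the check press.

Call:
carry_out(
  targets="0 0 0.04 0 0 0; 0 0 0.075 0 0 0; -0.004 0 0.095 0 0 0; -0.004 0 0.095 0 0 0; -0.004 0 0.095 0 0 0",
)

```text
t: 15.25
tcp_pos: [0.5437, -0.0335, 0.0377]
tcp_rot: [-0.125, -3.137, 0.0]
force: [-0.6, -0.3, 0.5]
opening: 0.0003
grip_force: 0.0
```

Call:
carry_out(
  targets="0 0 0.006 0 0 0; 0 0 0.01 0 0 0; 0 0 0.012 0 0 0; 0 0 0.012 0 0 0",
)

```text
t: 15.75
tcp_pos: [0.5436, -0.0334, 0.0352]
tcp_rot: [-0.125, -3.137, -0.0]
force: [0.4, 0.3, -0.8]
opening: 0.0004
grip_force: 0.0
```

Call:
carry_out(
  targets="0 0 0.003 0 0 0; 0 0 0.0055 0 0 0; 0 0 0.0055 0 0 0; 0 0 0.0055 0 0 0",
)

```text
t: 16.25
tcp_pos: [0.5436, -0.0334, 0.0342]
tcp_rot: [-0.125, -3.137, -0.0]
force: [-3.0, -0.1, 4.8]
opening: 0.0005
grip_force: 2.3
```

Call:
carry_out(
  targets="0 0 0.001 0 0 0; 0 0 0.0012 0 0 0; 0 0 0.0012 0 0 0; 0 0 0.0012 0 0 0",
)

```text
t: 16.75
tcp_pos: [0.5436, -0.0334, 0.0342]
tcp_rot: [-0.125, -3.137, -0.0]
force: [-2.3, -0.1, 7.1]
opening: 0.0005
grip_force: 3.8
```

It holds level at 34.2 mm under 7 N. Moving clear now.

Call:
carry_out(
  targets="0 0 -0.1 0 0 0; 0 0 -0.3 0 0 0; 0 0 -0.5 0 0 0; 0 0 -0.75 0 0 0; 0 0 -0.75 0 0 0",
)

```text
t: 17.38
tcp_pos: [0.5462, -0.0335, 0.1875]
tcp_rot: [0.125, 3.134, 0.002]
force: [-0.5, -0.5, -0.6]
opening: 0.0006
grip_force: 0.0
```

Call:
carry_out(
  targets="0.2 0 0 0 0 0; 0.3 0 0 0 0 0; 0.3 0 0 0 0 0; 0.3 0 0 0 0 0",
)

```text
t: 17.88
tcp_pos: [0.4845, -0.0286, 0.1836]
tcp_rot: [-0.124, -3.137, 0.0]
force: [0.1, -0.2, -0.5]
opening: 0.0003
grip_force: 0.0
```

```bash
python3 -c "
from h import *
p,d=bot.camera('side');cv2.imwrite('pics/s3.png',cv2.resize(p[165:290,215:400,::-1],None,fx=4,fy=4,interpolation=cv2.INTER_CUBIC))
q=p.astype(int);u0,u1,v0,v1=(215,372,165,290)
roi=np.zeros(p.shape[:2],bool);roi[v0:v1,u0:u1]=1
m=((q[:,:,2]-q[:,:,0]>8)&(q.sum(2)>330)&roi).astype(np.uint8)
k,l,st,ce=cv2.connectedComponentsWithStats(m);v,u=np.nonzero(l==1+np.argmax(st[1:,4]))
r=cv2.minAreaRect(np.float32(plane('side',np.c_[u,v],.034)[:,:2]*1000));print(r)
go(543,-33,200)"
```

```text
((609.4251098632812, 63.101341247558594), (238.3321533203125, 162.32508850097656), 85.49608612060547)
shift [-0.2924  0.0014 -0.0824] turn [-0.0002 -0.001   0.    ] t 17.925 tcp [484.6 -28.6 183.6] F [0.7  1.05 0.6 ]
```

View pics/s3.png

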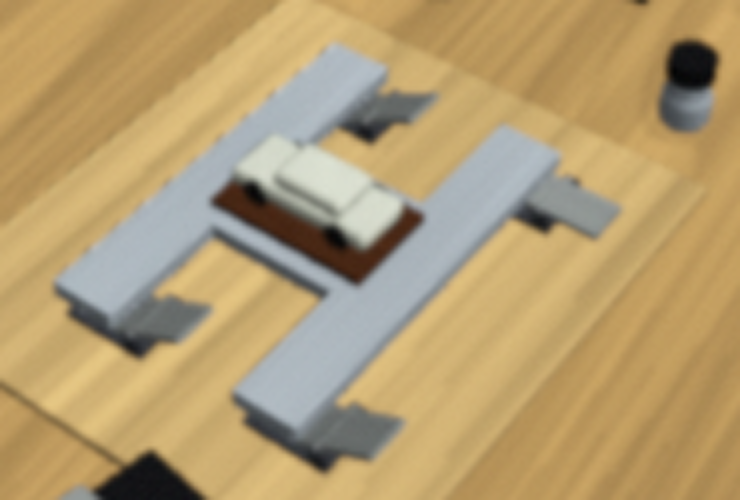

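The front-right tab is flat at (575,205). The other three, at (400,108), (170,318) and (365,430), are still up, and the stand hasn't moved.

```bash
python3 -c "
from station import bot
print(bot.sign_off())"
```

```text
the job is handed in; nothing more can be done
None
```

The front-right corner was the weak one: its tab is pressed flat, the other three tabs are still up, the corner held level under a 7 N check press, and the arm is clear with the job handed in at about 18 s.

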